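Find the heavy tin among three without labels

TASK

Three look-alike tins on the blue tray have lost their labels: heft them one at a time, from the robot's left to its right, lifting each about 8 cm straight up over its own ringed place for a moment and setting it gently back on the tray upright, to feel which is the heaviest. Then take the heaviest again (if it is the last one, it may simply stay in the hand) and finish while holding it up in the gripper, upright and still, at least 15 cm clear above the tray, so that it can be labelled. The other two must be left standing on the tray, no tin may be dropped or toppled, and the other goods are left alone.

Things in the scene. Friction and masses are not known exactly. Their poses are not given: they have to be found in the camera images.
- tray: blue sorting tray 240 (its x) x 460 (its y) mm, fixed to the deck; origin at the centre of its underside, on the deck. Floor 5 mm thick (tins stand on it), rim 16 mm high. Turned at most 0.3 rad: its +y side is the robot's left, its -x side is nearest the robot and carries a marker and a label roll, 22 mm high at most.
- place_left (a point): centre of the white ring (104 mm across) on the tray floor that marks the left place, as seen from the robot: x = 30, y = +140 mm in the tray's frame, 5 mm above the deck
- place_middle (a point): centre of the white ring (104 mm across) on the tray floor that marks the middle place, as seen from the robot: x = 30, y = 0 mm in the tray's frame, 5 mm above the deck
- place_right (a point): centre of the white ring (104 mm across) on the tray floor that marks the right place, as seen from the robot: x = 30, y = -140 mm in the tray's frame, 5 mm above the deck
- tin_a_mid (a point): centre (45 mm above the underside) of one of three identical closed tins: bare steel cylinder 64 mm in diameter, 90 mm high, brass-coloured lid, loose, rigid, upright on the tray, within 15 mm of a ring's centre. One tin weighs 0.46 to 0.55 kg, the other two 0.16 to 0.28 kg each; only lifting tells which. Their places are drawn afresh each time.
- tin_b_mid (a point): centre (45 mm above the underside) of one of three identical closed tins: bare steel cylinder 64 mm in diameter, 90 mm high, brass-coloured lid, loose, rigid, upright on the tray, within 15 mm of a ring's centre. One tin weighs 0.46 to 0.55 kg, the other two 0.16 to 0.28 kg each; only lifting tells which. Their places are drawn afresh each time.
- tin_c_mid (a point): centre (45 mm above the underside) of one of three identical closed tins: bare steel cylinder 64 mm in diameter, 90 mm high, brass-coloured lid, loose, rigid, upright on the tray, within 15 mm of a ring's centre. One tin weighs 0.46 to 0.55 kg, the other two 0.16 to 0.28 kg each; only lifting tells which. Their places are drawn afresh each time.
- label_roll: roll of white labels lying flat on the tray's near strip: a ring 52 mm across, 22 mm high; origin at the centre of its underside. To be left alone
- marker: black and red marker pen lying on the tray's near strip: 100 x 15 x 14 mm; origin at the centre of its underside. To be left alone
- cocoa_box: blue and red carton, 170 mm wide, 110 mm high, standing behind the tray; origin at the centre of its underside. To be left alone
- mix_box: white and blue small carton, 130 mm wide, 80 mm high, standing behind the tray; origin at the centre of its underside. To be left alone
- juice: amber juice bottle 72 mm across, 200 mm high, left of the tray; origin at the centre of its underside. To be left alone
- soup_can: yellow-labelled food can 74 mm across, 110 mm high, right of the tray; origin at the centre of its underside. To be left alone
- bean_can: orange-labelled food can 74 mm across, 110 mm high, right of the tray; origin at the centre of its underside. To be left alone

How it is judged:
By the outcome, as a careful person would: the job done as asked, in the order asked, and still so for the second after the job is handed in, while the arm keeps its last pose, push and grip.
It also fails if it takes over 72 s, if anything falls off the work surface, if the arm or the gripper's body presses on something with over 40 N, if the wrist force passes 120 N, or if a joint passes its speed limit or range.

ROBOT

A 7-joint arm with a two-finger parallel gripper is mounted at the origin on the work surface. World frame = base frame: x ahead of the robot, y to its left, z up, the work surface at z = 0. Lengths are in m, angles in rad, forces in N, time in s.
With the tool pointing down it reaches from about 0.375 to 0.925 m from the base axis. Payload 3.1 kg.
Tool frame: the origin (TCP) lies between the finger pads; the fingertips stand 19 mm ahead of it and the grasp point (between the pads) is the TCP (bot.finger_overhang is the distance from the TCP to the fingertips, in m); x points along the fingers, y is the direction in which the jaws open and shut, and the axes are right-handed (so a half turn about x gives the same grasp; the last joint's range is limited). The gripper opens to 85 mm and grips with 20 to 120 N. Pads are 22 mm wide; open, the fingers measure 114 mm over their backs; the gripper's body (76 mm by 85 mm) begins 54 mm behind the grasp point. The pads swing forward as they close: fully open they stand 13 mm farther back than shut.
Start: joints at [-1.366, 0.383, 0.044, 1.598, -0.018, 1.161, -0.05], TCP at [0.194, 0.62, 0.25] pointing down, gripper open.
Joint ranges: [-2.61, 2.61], [-0.41, 2.15], [-1.48, 1.57], [0, 2.5], [-1.57, 4.71], [0.05, 1.97], [-2.85, 2.85]. Speed limits (rad/s): [2.79, 2.79, 3.14, 3.14, 3.14, 3.14, 3.14].

INTERFACE

Orientations are given as a unit quaternion [x, y, z, w].
In Python, from station import monitor, optics, close_job, bot gives the robot as it stands. The module is installed in compiled form; this text tells all that it offers.
- The arm moves only by the tool arm_command, never from a script. Its argument "steps" is one flat list of numbers, 5 for each row, row after row: the closure, from 0 (fully open) to 1 (shut), then the shift along the tool's x, y, z in m, then the turn about the tool's x in degrees. A call has 1 to 12 rows; each row is the pose to reach, as a shift and turn from the pose commanded when the call began, along the tool's axes at that moment; what a row does not reach only later rows make up. A row lasts 1/12 s, in which the tool goes at most 41.7 mm and 7.16 degrees, less where a joint would pass 70% of its speed; a pose out of reach is approached as far as the arm can. A call with a gripper value outside its range is refused whole. The fingers move at their own pace and stop on an object; "force" is the grip in N (left out, the last holds). Time passes only in rows, so rows that repeat a pose let the fingers close. It gives the time, the measured TCP pose, the force and the opening at its end, in the units of the state.
- monitor.observe(): the state, without advancing time (a new reading comes with each control period).
- optics.grab_frame(name): name is "scene" or "top" or "wrist"; returns the picture (480x640x3 uint8, red, green, blue); there is no depth.
- optics.get_calibration(name): a dict with "K" (3x3 intrinsics, pixels), "rvec" (rotation vector, rad) and "tvec" (3), from world to camera coordinates, as OpenCV has them. Camera axes: x right, y down, z forward; pixel columns grow to the right and rows downward; lengths in m; the calibration is good to about 2 mm. A picture is of the moment at which its call begins: read the wrist's pose just before it. get_calibration takes no time and is no camera call; for the wrist camera it gives the pose at the moment of the call.
- close_job(): hands the job in, once; it reports no verdict.
The state is a dict: "t": time; "joint_positions": joint angles; "dq": joint speeds; "effort": joint torques, N m; "tcp_pos": TCP position; "tcp_rot": TCP orientation; "force": force on the tool from outside, world axes, zero at the start; "ft_torque": the same for the moment, N m; "finger_gap": opening from 0.0 (shut) to 1.0 (fully open).
Only numpy, scipy, OpenCV 4.12 (cv2) and the standard library are available. Lean on these libraries where they do the work, as an engineer would, in place of code of your own. Each camera call takes 0.05 s, during which the arm holds its last target. There are 200 camera calls.

## Working session

There is one attempt and no reset: what is moved stays moved. The work goes in short steps, Python scripts to look and compute and a tool call to move; the robot and the scene stay as the last step left them, time stands still between calls to the robot, and variables do not carry over. Pictures are saved under pics/ and viewed, about 8 in all and at most 12, crops included, and the job is handed in when it is done.

Besides the shell and the picture viewer there is one more tool, called after "Emit:" as a command line: name --argument value ..., lists and objects as JSON in quotes. arm_command: Moves the arm, as the interface text tells. Its arguments: {"type":"object","properties":{"steps":{"type":"array","items":{"type":"number"}},"force":{"type":"number"}},"required":["steps"]}

```bash
mkdir -p pics; cat > h.py <<'E'
import numpy as np, cv2
from station import monitor, optics, close_job, bot
from scipy.spatial.transform import Rotation as R
def ray(cal,u,v,z):
    K=np.array(cal["K"]);Rm=cv2.Rodrigues(np.array(cal["rvec"],float))[0];t=np.array(cal["tvec"],float).ravel()
    d=Rm.T@np.linalg.solve(K,[u,v,1]);c=-Rm.T@t
    return c+d*(z-c[2])/d[2]
def proj(cal,P):
    return cv2.projectPoints(np.array(P,float).reshape(-1,3),np.array(cal["rvec"],float),np.array(cal["tvec"],float),np.array(cal["K"],float),None)[0].reshape(-1,2)
def snap(n,f):
    im=optics.grab_frame(n);cv2.imwrite("pics/"+f,im[:,:,::-1]);return im
E
python3 - <<'E'
from h import *
s=monitor.observe();print({k:np.round(v,3) for k,v in s.items()});print(bot.finger_overhang)
print(np.round(R.from_quat(s["tcp_rot"]).as_matrix(),3))
snap("top","top1.png");print(optics.get_calibration("top"))
E
```

```text
{'t': np.float64(0.0), 'joint_positions': array([-1.366,  0.384,  0.044,  1.6  , -0.018,  1.161, -0.05 ]), 'dq': array([-0.   ,  0.001,  0.001, -0.002,  0.   ,  0.001,  0.001]), 'effort': array([-0.0000e+00, -4.3345e+01,  1.0250e+00, -2.4951e+01,  1.1000e-02,
        1.1000e-02, -0.0000e+00]), 'tcp_pos': array([0.194, 0.62 , 0.249]), 'tcp_rot': array([ 0.106,  0.699, -0.108,  0.699]), 'force': array([-1.283,  0.065,  0.327]), 'ft_torque': array([ 0.042,  0.017, -0.047]), 'finger_gap': np.float64(0.999)}
0.019
[[-0.001  0.298  0.955]
 [-0.003  0.955 -0.298]
 [-1.    -0.003  0.   ]]
{'K': array([[512.53316665,   0.        , 324.10279436],
       [  0.        , 512.53316665, 232.75945388],
       [  0.        ,   0.        ,   1.        ]]), 'rvec': array([ 2.25036275, -2.18649715,  0.05677397]), 'tvec': array([-0.01207878,  0.58762623,  1.18239052])}
```

View pics/top1.png

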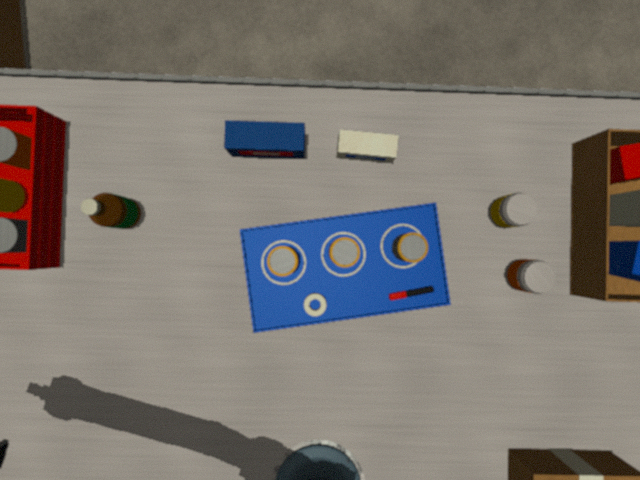

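The top view shows tray centred near (345,267), tins' lids near (283,260), (345,251), (411,246); roll at (315,305), marker (411,293). The soup and bean cans stand right of the tray.

```bash
python3 - <<'E'
from h import *
im=cv2.imread("pics/top1.png");cal=optics.get_calibration("top")
hsv=cv2.cvtColor(im,cv2.COLOR_BGR2HSV)
blue=cv2.inRange(hsv,(100,140,60),(130,255,255));blue[:195]=0
c=max(cv2.findContours(blue,cv2.RETR_EXTERNAL,cv2.CHAIN_APPROX_NONE)[0],key=cv2.contourArea)
box=cv2.boxPoints(cv2.minAreaRect(c));W=np.array([ray(cal,*p,.016) for p in box]);print(W.round(3),[np.linalg.norm(W[i]-W[i-1]).round(3) for i in range(4)])
o=W.mean(0);e=[W[i]-W[i-1] for i in range(4)];y=max(e,key=np.linalg.norm);y=y/np.linalg.norm(y);y*=np.sign(y[1]);x=np.array([y[1],-y[0],0])
print("tray",o.round(3),"yaw",np.arctan2(-y[0],y[1]).round(3))
for n,py in zip("LMR",(.14,0,-.14)):
    p=o+.03*x+py*y;p[2]=.005;print("place",n,p.round(3),proj(cal,p).round(1))
# lids: warm pixels
for u,v in((283,260),(345,251),(411,246)):
    cr=im[v-24:v+25,u-24:u+25].astype(int)
    m=(cr[:,:,2]-cr[:,:,0]>12).astype(np.uint8)   # red>blue
    cs=max(cv2.findContours(m,cv2.RETR_EXTERNAL,cv2.CHAIN_APPROX_NONE)[0],key=cv2.contourArea)
    (a,b),r=cv2.minEnclosingCircle(cs);f=cv2.fitEllipse(cs)
    P=ray(cal,a+u-24,b+v-24,.095);Q=ray(cal,f[0][0]+u-24,f[0][1]+v-24,.095)
    print(P.round(3),Q.round(3),"r",(r*np.linalg.norm(ray(cal,u+1,v,.095)-ray(cal,u,v,.095))).round(4),f[1], "tray frame",((Q-o)@x).round(3),((Q-o)@y).round(3))
E
```

```text
[[ 0.589  0.2    0.016]
 [ 0.666 -0.251  0.016]
 [ 0.431 -0.289  0.016]
 [ 0.357  0.159  0.016]] [np.float64(0.236), np.float64(0.457), np.float64(0.238), np.float64(0.455)]
tray [ 0.511 -0.045  0.016] yaw 0.17
place L [0.517 0.098 0.005] [[283.2 262.3]]
place M [ 0.54  -0.04   0.005] [[342.8 253.8]]
place R [ 0.564 -0.178  0.005] [[402.1 245.3]]
[0.523 0.095 0.095] [0.523 0.095 0.095] r 0.0338 (29.40500831604004, 31.049070358276367) tray frame 0.036 0.136
[ 0.545 -0.037  0.095] [ 0.546 -0.038  0.095] r 0.0332 (29.299243927001953, 30.162755966186523) tray frame 0.036 0.002
[ 0.559 -0.184  0.095] [ 0.559 -0.183  0.095] r 0.0359 (30.007457733154297, 31.138051986694336) tray frame 0.025 -0.144
```

Emit:
arm_command --steps '[0, 0, -0.02, 0.023, 0, 0, 0, -0.045, 0.053, 0, 0, 0, -0.07, 0.082, 0, 0, 0, -0.095, 0.111, 0, 0, 0, -0.12, 0.14, 0, 0, 0, -0.145, 0.17, 0, 0, 0, -0.17, 0.199, 0, 0, 0, -0.195, 0.228, 0, 0, 0, -0.22, 0.257, 0, 0, 0, -0.245, 0.286, 0, 0, 0, -0.265, 0.31, 0, 0, 0, -0.275, 0.322, 0]'

```text
t: 1.05
tcp_pos: [0.4213, 0.2564, 0.2497]
tcp_rot: [0.108, 0.699, -0.11, 0.699]
force: [0.2, 0.1, 1.0]
finger_gap: 1.0
```

```bash
cat >> h.py <<'E'
def to(x,y,z):
    s=monitor.observe();M=R.from_quat(s["tcp_rot"]).as_matrix()
    print("t",round(float(s["t"]),2),"pos",np.round(s["tcp_pos"],4),"f",np.round(s["force"],2),"gap",round(float(s["finger_gap"]),3),"q",np.round(s["joint_positions"],2))
    print("M",M.round(3).tolist(),"shift",(M.T@(np.array([x,y,z])-s["tcp_pos"])).round(4))
E
python3 -c "
from h import *
to(.523,.095,.2)"
```

```text
t 1.05 pos [0.4213 0.2564 0.2497] f [0.25 0.07 1.03] gap 1.0 q [-0.92  0.08  0.3   1.98 -0.02  1.09  0.66]
M [[-0.0, 0.305, 0.952], [-0.002, 0.952, -0.305], [-1.0, -0.002, 0.001]] shift [ 0.0501 -0.1226  0.1461]
```

Emit:
arm_command --steps '[0, 0, -0.013, 0.016, 0, 0, 0.01, -0.035, 0.042, 0, 0, 0.02, -0.06, 0.072, 0, 0, 0.03, -0.085, 0.1, 0, 0, 0.04, -0.107, 0.128, 0, 0, 0.05, -0.119, 0.142, 0, 0, 0.05, -0.1226, 0.146, 0, 0, 0.05, -0.1226, 0.146, 0, 0, 0.05, -0.1226, 0.146, 0]'

```text
t: 1.8
tcp_pos: [0.5214, 0.1024, 0.2001]
tcp_rot: [0.107, 0.699, -0.106, 0.699]
force: [0.1, 0.6, 0.4]
finger_gap: 1.002
```

```bash
python3 -c "
from h import *
to(.523,.095,.06)
cal=optics.get_calibration('wrist');im=snap('wrist','w1.png')
for c in ((.523,.095),(.546,-.038)):
    a=np.linspace(0,6.283,60);P=np.c_[c[0]+.032*np.cos(a),c[1]+.032*np.sin(a),0*a+.095]
    for p in proj(cal,P):cv2.circle(im,tuple(int(v) for v in p),1,(255,0,255),-1) if abs(p).max()<2000 else 0
cv2.imwrite('pics/w1.png',im[:,:,::-1])
"
```

```text
t 1.8 pos [0.5214 0.1024 0.2001] f [0.06 0.63 0.41] gap 1.002 q [-0.67  0.22  0.45  1.95 -0.12  0.99  1.1 ]
M [[-0.001, 0.298, 0.955], [0.001, 0.955, -0.298], [-1.0, 0.0, -0.001]] shift [ 0.1401 -0.0066  0.0039]
```

View pics/w1.png

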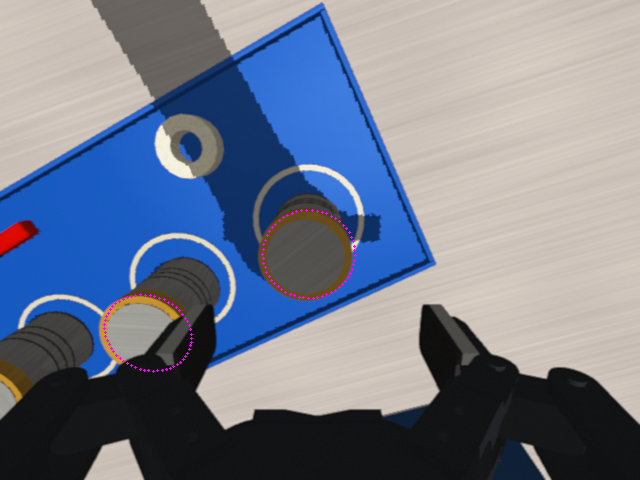

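The wrist view confirms the left tin: its lid at (306,254) coincides with the projection, and the middle one at (147,333) is within 3 px.

Emit:
arm_command --steps '[0, 0, -0.0066, 0.004, 0, 0, 0.02, -0.0066, 0.004, 0, 0, 0.05, -0.0066, 0.004, 0, 0, 0.08, -0.0066, 0.004, 0, 0, 0.105, -0.0066, 0.004, 0, 0, 0.125, -0.0066, 0.004, 0, 0, 0.138, -0.0066, 0.004, 0, 0, 0.143, -0.0066, 0.004, 0, 0, 0.143, -0.0066, 0.004, 0, 0, 0.143, -0.0066, 0.004, 0]'

```text
t: 2.68
tcp_pos: [0.5243, 0.0947, 0.058]
tcp_rot: [0.106, 0.699, -0.106, 0.699]
force: [0.2, 0.3, 0.6]
finger_gap: 0.997
```

Emit:
arm_command --steps '[1, 0, 0, 0, 0, 1, 0, 0, 0, 0, 1, 0, 0, 0, 0, 1, 0, 0, 0, 0, 1, 0, 0, 0, 0, 1, 0, 0, 0, 0, 1, 0, 0, 0, 0, 1, 0, 0, 0, 0, 1, 0, 0, 0, 0, 1, 0, 0, 0, 0]' --force 45

```text
t: 3.52
tcp_pos: [0.5248, 0.0935, 0.059]
tcp_rot: [0.107, 0.698, -0.106, 0.7]
force: [-1.9, -1.2, 6.4]
finger_gap: 0.74
```

```bash
python3 -c "
from h import *
to(.523,.095,.057)"
```

```text
t 3.52 pos [0.5248 0.0935 0.059 ] f [-1.85 -1.21  6.38] gap 0.74 q [-0.59  0.45  0.39  2.03 -0.25  0.71  1.23]
M [[0.002, 0.299, 0.954], [0.001, 0.954, -0.299], [-1.0, 0.001, 0.002]] shift [ 0.002   0.0009 -0.0021]
```

Emit:
arm_command --steps '[1, -0.003, 0, 0, 0, 1, -0.01, 0, 0, 0, 1, -0.022, 0, 0, 0, 1, -0.037, 0, 0, 0, 1, -0.052, 0, 0, 0, 1, -0.066, 0, 0, 0, 1, -0.075, 0, 0, 0, 1, -0.08, 0, 0, 0, 1, -0.08, 0, 0, 0, 1, -0.08, 0, 0, 0, 1, -0.08, 0, 0, 0, 1, -0.08, 0, 0, 0]'

```text
t: 4.52
tcp_pos: [0.5229, 0.0937, 0.1363]
tcp_rot: [0.106, 0.7, -0.107, 0.698]
force: [-0.1, -0.1, -2.6]
finger_gap: 0.738
```

Emit:
arm_command --steps '[1, 0, 0, 0, 0, 1, 0, 0, 0, 0, 1, 0, 0, 0, 0, 1, 0, 0, 0, 0, 1, 0, 0, 0, 0, 1, 0, 0, 0, 0]'

```text
t: 5.02
tcp_pos: [0.5239, 0.0939, 0.1372]
tcp_rot: [0.107, 0.699, -0.107, 0.699]
force: [0.5, -0.6, -2.3]
finger_gap: 0.739
```

```bash
python3 -c "
from h import *
to(.523,.095,.059);s=monitor.observe();print(np.round(s['effort'],2),np.round(s['ft_torque'],3))
snap('scene','s1.png')
for i in range(3):
    optics.grab_frame('top');print(np.round(monitor.observe()['force'],2))"
```

```text
t 5.02 pos [0.5239 0.0939 0.1372] f [ 0.45 -0.6  -2.33] gap 0.739 q [-0.63  0.32  0.44  1.99 -0.17  0.87  1.16]
M [[-0.0, 0.298, 0.954], [-0.0, 0.954, -0.298], [-1.0, -0.0, -0.0]] shift [ 0.0782  0.0008 -0.0012]
[ 0.000e+00 -3.366e+01  3.850e+00 -2.126e+01  1.000e-02  1.000e-02
 -0.000e+00] [-0.012 -0.032  0.   ]
[ 0.18 -0.25 -3.02]
[-0.58 -0.03 -1.63]
[ 0.09 -1.23 -2.55]
```

View pics/s1.png

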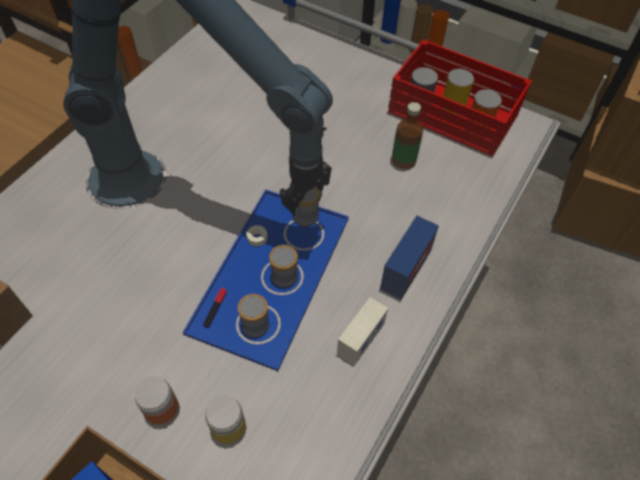

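Scene view: the left tin is held upright above its ring at (308,207), and the others stand at (284,265) and (253,315). Fz averages about −2.4 N, so it is probably a light one. I'll set it back slowly.

Emit:
arm_command --steps '[1, 0.006, 0, 0, 0, 1, 0.018, 0, 0, 0, 1, 0.032, 0, 0, 0, 1, 0.046, 0, 0, 0, 1, 0.058, 0, 0, 0, 1, 0.067, 0, 0, 0, 1, 0.072, 0, 0, 0, 1, 0.075, 0, 0, 0, 1, 0.077, 0, 0, 0, 1, 0.078, 0, 0, 0, 1, 0.079, 0, 0, 0, 1, 0.079, 0, 0, 0]'

```text
t: 6.22
tcp_pos: [0.5244, 0.0939, 0.0591]
tcp_rot: [0.107, 0.699, -0.106, 0.699]
force: [-1.5, -1.3, 1.7]
finger_gap: 0.743
```

```bash
python3 -c "
from h import *
to(.523,.095,.059)"
```

```text
t 6.22 pos [0.5244 0.0939 0.0591] f [-1.52 -1.29  1.69] gap 0.743 q [-0.59  0.45  0.39  2.03 -0.25  0.71  1.23]
M [[0.001, 0.298, 0.954], [0.001, 0.954, -0.298], [-1.0, 0.001, 0.001]] shift [ 0.0001  0.0006 -0.0016]
```

Emit:
arm_command --steps '[0, 0, 0, 0, 0, 0, 0, 0, 0, 0, 0, 0, 0, 0, 0, 0, 0, 0, 0, 0, 0, 0, 0, 0, 0, 0, 0, 0, 0, 0, 0, 0, 0, 0, 0, 0, 0, 0, 0, 0]'

```text
t: 6.88
tcp_pos: [0.5238, 0.0939, 0.0583]
tcp_rot: [0.107, 0.699, -0.107, 0.699]
force: [0.2, 0.1, -0.1]
finger_gap: 1.002
```

Emit:
arm_command --steps '[0, -0.008, 0, 0, 0, 0, -0.025, 0, 0, 0, 0, -0.05, 0, 0, 0, 0, -0.08, 0, 0, 0, 0, -0.11, 0, 0, 0, 0, -0.13, 0, 0, 0, 0, -0.14, 0, 0, 0, 0, -0.14, 0, 0, 0, 0, -0.14, 0, 0, 0]'

```text
t: 7.63
tcp_pos: [0.5236, 0.094, 0.1982]
tcp_rot: [0.107, 0.699, -0.106, 0.699]
force: [0.7, 0.4, -0.0]
finger_gap: 1.003
```

```bash
python3 -c "
from h import *
to(.545,-.038,.2)
to(.545,-.038,.057)
snap('wrist','w2.png')"
```

```text
t 7.63 pos [0.5236 0.094  0.1982] f [ 0.69  0.4  -0.02] gap 1.003 q [-0.66  0.23  0.46  1.95 -0.12  0.99  1.12]
M [[0.0, 0.298, 0.955], [0.0, 0.955, -0.298], [-1.0, 0.0, 0.0]] shift [-0.0018 -0.1196  0.0597]
t 7.63 pos [0.5236 0.094  0.1982] f [ 0.69  0.4  -0.02] gap 1.003 q [-0.66  0.23  0.46  1.95 -0.12  0.99  1.12]
M [[0.0, 0.298, 0.955], [0.0, 0.955, -0.298], [-1.0, 0.0, 0.0]] shift [ 0.1412 -0.1197  0.0597]
```

View pics/w2.png

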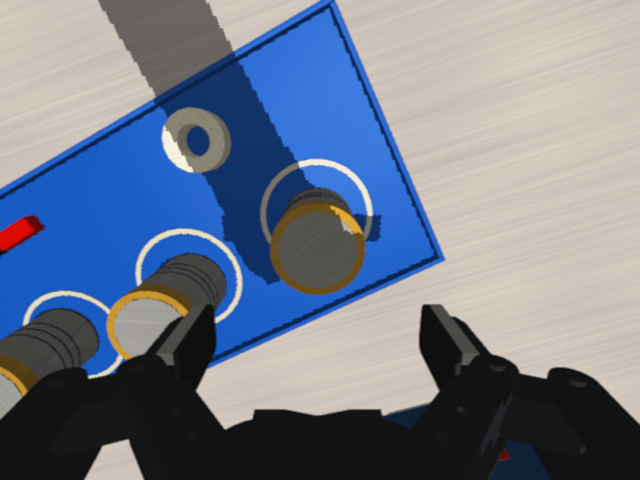

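The left tin stands upright in its ring, with its lid at (318,248) and the gripper clear above it. Next is the middle one.

Emit:
arm_command --steps '[0, 0, -0.012, 0.006, 0, 0, 0, -0.04, 0.02, 0, 0, 0, -0.07, 0.035, 0, 0, 0, -0.098, 0.049, 0, 0, 0, -0.114, 0.057, 0, 0, 0, -0.1196, 0.06, 0, 0, 0, -0.1196, 0.06, 0, 0, 0, -0.1196, 0.06, 0]'

```text
t: 8.35
tcp_pos: [0.5445, -0.0369, 0.1968]
tcp_rot: [0.106, 0.7, -0.106, 0.698]
force: [-1.1, 0.4, 0.7]
finger_gap: 1.0
```

```bash
python3 -c "
from h import *
to(.545,-.038,.057)"
```

```text
t 8.35 pos [ 0.5445 -0.0369  0.1968] f [-1.05  0.37  0.71] gap 1.0 q [-0.47  0.27  0.53  1.92 -0.16  1.    1.4 ]
M [[-0.003, 0.298, 0.955], [0.001, 0.955, -0.298], [-1.0, -0.0, -0.003]] shift [ 0.1398 -0.0008  0.0012]
```

Emit:
arm_command --steps '[0, 0.01, 0, 0, 0, 0, 0.03, 0, 0, 0, 0, 0.06, 0, 0, 0, 0, 0.09, 0, 0, 0, 0, 0.115, 0, 0, 0, 0, 0.132, 0, 0, 0, 0, 0.14, 0, 0, 0, 0, 0.14, 0, 0, 0, 0, 0.14, 0, 0, 0]'

```text
t: 9.1
tcp_pos: [0.5453, -0.0369, 0.058]
tcp_rot: [0.106, 0.699, -0.106, 0.699]
force: [0.5, 0.1, 1.2]
finger_gap: 0.995
```

Emit:
arm_command --steps '[1, 0, 0, 0, 0, 1, 0, 0, 0, 0, 1, 0, 0, 0, 0, 1, 0, 0, 0, 0, 1, 0, 0, 0, 0, 1, 0, 0, 0, 0, 1, 0, 0, 0, 0, 1, 0, 0, 0, 0, 1, 0, 0, 0, 0]' --force 45

```text
t: 9.85
tcp_pos: [0.5469, -0.0394, 0.0602]
tcp_rot: [0.107, 0.698, -0.107, 0.7]
force: [-0.8, -2.0, 6.5]
finger_gap: 0.742
```

Emit:
arm_command --steps '[1, -0.003, 0, 0, 0, 1, -0.01, 0, 0, 0, 1, -0.022, 0, 0, 0, 1, -0.037, 0, 0, 0, 1, -0.052, 0, 0, 0, 1, -0.066, 0, 0, 0, 1, -0.075, 0, 0, 0, 1, -0.081, 0, 0, 0, 1, -0.081, 0, 0, 0, 1, -0.081, 0, 0, 0, 1, -0.081, 0, 0, 0, 1, -0.081, 0, 0, 0]'

```text
t: 10.85
tcp_pos: [0.5445, -0.0381, 0.1382]
tcp_rot: [0.106, 0.7, -0.107, 0.698]
force: [-0.2, 0.2, -4.9]
finger_gap: 0.738
```

Emit:
arm_command --steps '[1, 0, 0, 0, 0, 1, 0, 0, 0, 0, 1, 0, 0, 0, 0, 1, 0, 0, 0, 0, 1, 0, 0, 0, 0, 1, 0, 0, 0, 0]'

```text
t: 11.35
tcp_pos: [0.5454, -0.0382, 0.1392]
tcp_rot: [0.107, 0.699, -0.107, 0.699]
force: [-0.0, 0.7, -4.6]
finger_gap: 0.737
```

```bash
python3 -c "
from h import *
to(.545,-.038,.059)
for i in range(5):
    optics.grab_frame('top');print(np.round(monitor.observe()['force'],2))"
```

```text
t 11.35 pos [ 0.5454 -0.0382  0.1392] f [-0.02  0.74 -4.61] gap 0.737 q [-0.44  0.35  0.51  1.96 -0.22  0.88  1.45]
M [[-0.0, 0.298, 0.954], [-0.0, 0.954, -0.298], [-1.0, -0.0, -0.0]] shift [ 0.0802  0.     -0.0005]
[ 0.09  0.01 -4.31]
[ 0.04  0.11 -3.88]
[ 0.87 -0.18 -4.09]
[-0.37 -0.09 -4.12]
[ 0.73 -0.07 -4.51]
```

The middle tin reads about −4.3 N, which is heavy. I'll set it back and heft the right one too, as asked.

Emit:
arm_command --steps '[1, 0.006, 0, 0, 0, 1, 0.018, 0, 0, 0, 1, 0.032, 0, 0, 0, 1, 0.046, 0, 0, 0, 1, 0.058, 0, 0, 0, 1, 0.067, 0, 0, 0, 1, 0.072, 0, 0, 0, 1, 0.075, 0, 0, 0, 1, 0.077, 0, 0, 0, 1, 0.079, 0, 0, 0, 1, 0.08, 0, 0, 0, 1, 0.08, 0, 0, 0]'

```text
t: 12.6
tcp_pos: [0.5461, -0.0382, 0.0602]
tcp_rot: [0.107, 0.699, -0.106, 0.699]
force: [-1.9, -0.2, -0.1]
finger_gap: 0.739
```

```bash
python3 -c "
from h import *
to(.545,-.038,.059)"
```

```text
t 12.6 pos [ 0.5461 -0.0382  0.0602] f [-1.93 -0.23 -0.07] gap 0.739 q [-0.39  0.48  0.46  1.99 -0.31  0.73  1.52]
M [[0.001, 0.298, 0.954], [0.0, 0.954, -0.298], [-1.0, 0.001, 0.001]] shift [ 0.0012 -0.0001 -0.0011]
```

Emit:
arm_command --steps '[0, 0, 0, 0, 0, 0, 0, 0, 0, 0, 0, 0, 0, 0, 0, 0, 0, 0, 0, 0, 0, 0, 0, 0, 0, 0, 0, 0, 0, 0, 0, 0, 0, 0, 0, 0, 0, 0, 0, 0]'

```text
t: 13.27
tcp_pos: [0.5455, -0.0381, 0.0593]
tcp_rot: [0.107, 0.699, -0.107, 0.699]
force: [0.0, 0.1, -0.7]
finger_gap: 0.995
```

Emit:
arm_command --steps '[0, -0.008, 0, 0, 0, 0, -0.025, 0, 0, 0, 0, -0.05, 0, 0, 0, 0, -0.08, 0, 0, 0, 0, -0.11, 0, 0, 0, 0, -0.13, 0, 0, 0, 0, -0.14, 0, 0, 0, 0, -0.14, 0, 0, 0, 0, -0.14, 0, 0, 0]'

```text
t: 14.02
tcp_pos: [0.5453, -0.038, 0.1992]
tcp_rot: [0.107, 0.699, -0.106, 0.699]
force: [0.1, -0.1, -0.5]
finger_gap: 0.996
```

```bash
python3 -c "
from h import *
to(.559,-.1835,.198)
snap('wrist','w3.png')"
```

```text
t 14.02 pos [ 0.5453 -0.038   0.1992] f [ 0.07 -0.09 -0.54] gap 0.996 q [-0.48  0.26  0.55  1.92 -0.16  1.    1.41]
M [[0.0, 0.298, 0.955], [0.0, 0.955, -0.298], [-1.0, 0.0, 0.0]] shift [ 0.0012 -0.1348  0.0565]
```

View pics/w3.png

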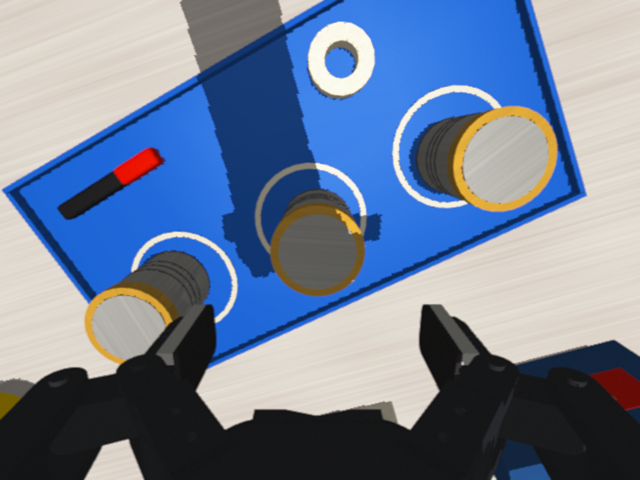

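Middle tin upright, lid at (318,250); left at (505,158); right lid at (130,325), agreeing with the measured offset (−0.135, 0.057).

Emit:
arm_command --steps '[0, 0, -0.012, 0.005, 0, 0, 0, -0.04, 0.017, 0, 0, 0, -0.073, 0.031, 0, 0, 0, -0.106, 0.045, 0, 0, 0, -0.127, 0.0535, 0, 0, 0, -0.135, 0.0565, 0, 0, 0, -0.135, 0.0565, 0, 0, 0, -0.135, 0.0565, 0]'

```text
t: 14.73
tcp_pos: [0.5582, -0.1827, 0.1976]
tcp_rot: [0.107, 0.7, -0.106, 0.698]
force: [-0.0, -0.0, -0.2]
finger_gap: 0.998
```

```bash
python3 -c "
from h import *
to(.559,-.1835,.057)"
```

```text
t 14.73 pos [ 0.5582 -0.1827  0.1976] f [-0.03 -0.02 -0.18] gap 0.998 q [-0.24  0.36  0.6   1.82 -0.23  1.03  1.71]
M [[-0.003, 0.298, 0.954], [0.001, 0.954, -0.298], [-1.0, 0.0, -0.004]] shift [ 0.1406 -0.0006  0.0015]
```

Emit:
arm_command --steps '[0, 0.01, 0, 0, 0, 0, 0.03, 0, 0, 0, 0, 0.06, 0, 0, 0, 0, 0.09, 0, 0, 0, 0, 0.115, 0, 0, 0, 0, 0.133, 0, 0, 0, 0, 0.141, 0, 0, 0, 0, 0.141, 0, 0, 0, 0, 0.141, 0, 0, 0]'

```text
t: 15.48
tcp_pos: [0.5593, -0.1823, 0.058]
tcp_rot: [0.106, 0.699, -0.106, 0.699]
force: [0.6, -0.7, 0.2]
finger_gap: 1.002
```

Emit:
arm_command --steps '[1, 0, 0, 0, 0, 1, 0, 0, 0, 0, 1, 0, 0, 0, 0, 1, 0, 0, 0, 0, 1, 0, 0, 0, 0, 1, 0, 0, 0, 0, 1, 0, 0, 0, 0, 1, 0, 0, 0, 0, 1, 0, 0, 0, 0]' --force 45

```text
t: 16.23
tcp_pos: [0.5608, -0.1848, 0.0604]
tcp_rot: [0.107, 0.698, -0.107, 0.7]
force: [-0.1, -0.1, 6.7]
finger_gap: 0.735
```

Emit:
arm_command --steps '[1, -0.003, 0, 0, 0, 1, -0.01, 0, 0, 0, 1, -0.022, 0, 0, 0, 1, -0.037, 0, 0, 0, 1, -0.052, 0, 0, 0, 1, -0.066, 0, 0, 0, 1, -0.075, 0, 0, 0, 1, -0.081, 0, 0, 0, 1, -0.081, 0, 0, 0, 1, -0.081, 0, 0, 0, 1, -0.081, 0, 0, 0, 1, -0.081, 0, 0, 0]'

```text
t: 17.23
tcp_pos: [0.5583, -0.1835, 0.1382]
tcp_rot: [0.107, 0.7, -0.107, 0.698]
force: [-0.2, -1.0, -2.5]
finger_gap: 0.741
```

Emit:
arm_command --steps '[1, 0, 0, 0, 0, 1, 0, 0, 0, 0, 1, 0, 0, 0, 0, 1, 0, 0, 0, 0, 1, 0, 0, 0, 0, 1, 0, 0, 0, 0]'

```text
t: 17.73
tcp_pos: [0.5591, -0.1839, 0.1392]
tcp_rot: [0.107, 0.699, -0.107, 0.699]
force: [0.3, -0.3, -0.4]
finger_gap: 0.74
```

```bash
python3 -c "
from h import *
to(.559,-.1835,.059)
for i in range(5):
    optics.grab_frame('top');print(np.round(monitor.observe()['force'],2))"
```

```text
t 17.73 pos [ 0.5591 -0.1839  0.1392] f [ 0.33 -0.3  -0.39] gap 0.74 q [-0.22  0.44  0.57  1.86 -0.29  0.92  1.76]
M [[-0.0, 0.298, 0.954], [-0.0, 0.954, -0.298], [-1.0, -0.0, -0.0]] shift [ 0.0802  0.0003 -0.0002]
[-0.26  1.63 -0.89]
[ 0.4  -0.4  -2.12]
[ 0.87  0.43 -1.3 ]
[-0.47 -0.68 -1.41]
[ 0.29  1.22 -2.39]
```

The right tin reads about −1.6 N, so it is light and the middle one is the heaviest. I'll set the right one back.

Emit:
arm_command --steps '[1, 0.006, 0, 0, 0, 1, 0.018, 0, 0, 0, 1, 0.032, 0, 0, 0, 1, 0.046, 0, 0, 0, 1, 0.058, 0, 0, 0, 1, 0.067, 0, 0, 0, 1, 0.072, 0, 0, 0, 1, 0.075, 0, 0, 0, 1, 0.077, 0, 0, 0, 1, 0.0785, 0, 0, 0, 1, 0.0795, 0, 0, 0, 1, 0.0795, 0, 0, 0]'

```text
t: 18.98
tcp_pos: [0.5597, -0.1841, 0.0605]
tcp_rot: [0.107, 0.699, -0.107, 0.7]
force: [-0.1, 0.3, -2.1]
finger_gap: 0.738
```

```bash
python3 -c "
from h import *
to(.559,-.1835,.059)"
```

```text
t 18.98 pos [ 0.5597 -0.1841  0.0605] f [-0.14  0.32 -2.14] gap 0.738 q [-0.16  0.55  0.51  1.9  -0.37  0.78  1.82]
M [[0.001, 0.298, 0.954], [-0.0, 0.954, -0.298], [-1.0, 0.0, 0.001]] shift [ 0.0015  0.0004 -0.0009]
```

Emit:
arm_command --steps '[1, 0.0008, 0, 0, 0, 1, 0.0016, 0, 0, 0, 1, 0.0016, 0, 0, 0, 1, 0.0016, 0, 0, 0, 1, 0.0016, 0, 0, 0]'

```text
t: 19.4
tcp_pos: [0.5598, -0.1842, 0.0604]
tcp_rot: [0.107, 0.699, -0.106, 0.699]
force: [-3.8, 1.0, 9.1]
finger_gap: 0.737
```

Emit:
arm_command --steps '[0, 0, 0, 0, 0, 0, 0, 0, 0, 0, 0, 0, 0, 0, 0, 0, 0, 0, 0, 0, 0, 0, 0, 0, 0, 0, 0, 0, 0, 0, 0, 0, 0, 0, 0, 0, 0, 0, 0, 0]'

```text
t: 20.07
tcp_pos: [0.5591, -0.1839, 0.058]
tcp_rot: [0.107, 0.699, -0.107, 0.699]
force: [-0.1, 0.3, 0.2]
finger_gap: 0.999
```

Emit:
arm_command --steps '[0, -0.008, 0, 0, 0, 0, -0.025, 0, 0, 0, 0, -0.05, 0, 0, 0, 0, -0.08, 0, 0, 0, 0, -0.11, 0, 0, 0, 0, -0.13, 0, 0, 0, 0, -0.14, 0, 0, 0, 0, -0.14, 0, 0, 0, 0, -0.14, 0, 0, 0]'

```text
t: 20.82
tcp_pos: [0.559, -0.1837, 0.1981]
tcp_rot: [0.107, 0.699, -0.106, 0.699]
force: [-1.1, -0.0, 0.5]
finger_gap: 1.001
```

```bash
python3 -c "
from h import *
to(.5455,-.0381,.198)
snap('wrist','w4.png')"
```

```text
t 20.82 pos [ 0.559  -0.1837  0.1981] f [-1.07 -0.03  0.5 ] gap 1.001 q [-0.25  0.36  0.6   1.82 -0.24  1.03  1.72]
M [[0.0, 0.298, 0.955], [0.0, 0.955, -0.298], [-1.0, 0.0, 0.0]] shift [ 0.0002  0.1349 -0.0563]
```

View pics/w4.png

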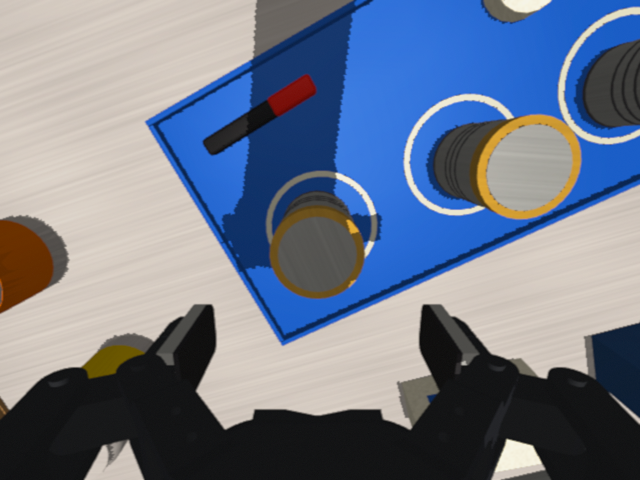

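The right tin stands upright, lid at (318,251), with the middle one at (529,167). Now I'll go back to the middle.

Emit:
arm_command --steps '[0, 0, 0.012, -0.005, 0, 0, 0, 0.04, -0.017, 0, 0, 0, 0.073, -0.031, 0, 0, 0, 0.106, -0.045, 0, 0, 0, 0.127, -0.0535, 0, 0, 0, 0.135, -0.0563, 0, 0, 0, 0.135, -0.0563, 0, 0, 0, 0.135, -0.0563, 0, 0, 0, 0.135, -0.0563, 0]'

```text
t: 21.62
tcp_pos: [0.5452, -0.0408, 0.1976]
tcp_rot: [0.107, 0.699, -0.108, 0.699]
force: [0.3, 0.1, 0.1]
finger_gap: 1.001
```

```bash
python3 -c "
from h import *
to(.5455,-.0381,.058)"
```

```text
t 21.62 pos [ 0.5452 -0.0408  0.1976] f [0.26 0.12 0.08] gap 1.001 q [-0.49  0.27  0.56  1.92 -0.17  1.    1.41]
M [[-0.001, 0.301, 0.954], [-0.002, 0.954, -0.301], [-1.0, -0.002, -0.0]] shift [ 0.1396  0.0029 -0.0005]
```

Emit:
arm_command --steps '[0, 0.01, 0.001, 0, 0, 0, 0.03, 0.001, 0, 0, 0, 0.06, 0.001, 0, 0, 0, 0.09, 0.001, 0, 0, 0, 0.115, 0.001, 0, 0, 0, 0.132, 0.001, 0, 0, 0, 0.14, 0.001, 0, 0, 0, 0.14, 0.001, 0, 0, 0, 0.14, 0.001, 0, 0]'

```text
t: 22.37
tcp_pos: [0.546, -0.0385, 0.0581]
tcp_rot: [0.107, 0.699, -0.108, 0.699]
force: [0.1, 0.8, 0.0]
finger_gap: 0.998
```

Emit:
arm_command --steps '[1, 0, 0, 0, 0, 1, 0, 0, 0, 0, 1, 0, 0, 0, 0, 1, 0, 0, 0, 0, 1, 0, 0, 0, 0, 1, 0, 0, 0, 0, 1, 0, 0, 0, 0, 1, 0, 0, 0, 0, 1, 0, 0, 0, 0]' --force 50

```text
t: 23.12
tcp_pos: [0.5476, -0.0379, 0.06]
tcp_rot: [0.107, 0.698, -0.107, 0.7]
force: [-1.1, -1.2, 6.9]
finger_gap: 0.739
```

Emit:
arm_command --steps '[1, -0.003, 0, 0, 0, 1, -0.012, 0, 0, 0, 1, -0.028, 0, 0, 0, 1, -0.05, 0, 0, 0, 1, -0.075, 0, 0, 0, 1, -0.1, 0, 0, 0, 1, -0.125, 0, 0, 0, 1, -0.15, 0, 0, 0, 1, -0.172, 0, 0, 0, 1, -0.19, 0, 0, 0, 1, -0.2, 0, 0, 0, 1, -0.205, 0, 0, 0]'

```text
t: 24.12
tcp_pos: [0.546, -0.037, 0.2644]
tcp_rot: [0.107, 0.699, -0.106, 0.7]
force: [0.8, -0.2, -4.9]
finger_gap: 0.735
```

Emit:
arm_command --steps '[1, 0, 0, 0, 0, 1, 0, 0, 0, 0, 1, 0, 0, 0, 0, 1, 0, 0, 0, 0, 1, 0, 0, 0, 0, 1, 0, 0, 0, 0, 1, 0, 0, 0, 0, 1, 0, 0, 0, 0, 1, 0, 0, 0, 0, 1, 0, 0, 0, 0, 1, 0, 0, 0, 0, 1, 0, 0, 0, 0]'

```text
t: 25.12
tcp_pos: [0.546, -0.0372, 0.2632]
tcp_rot: [0.107, 0.699, -0.107, 0.699]
force: [1.3, 0.7, -4.6]
finger_gap: 0.737
```

```bash
python3 -c "
from h import *
to(.5455,-.0381,.26)
snap('scene','s2.png')
for i in range(4):
    optics.grab_frame('top');print(np.round(monitor.observe()['force'],2))
to(.5455,-.0381,.26);print(np.round(monitor.observe()['dq'],3))"
```

```text
t 25.12 pos [ 0.546  -0.0372  0.2632] f [ 1.28  0.67 -4.6 ] gap 0.737 q [-0.52  0.19  0.58  1.86 -0.12  1.13  1.37]
M [[0.0, 0.298, 0.955], [0.0, 0.955, -0.298], [-1.0, 0.0, 0.0]] shift [ 0.0032 -0.001  -0.0002]
[-0.32  0.45 -4.58]
[ 0.1   0.33 -4.52]
[ 0.28  0.08 -4.62]
[ 0.12 -0.34 -4.15]
t 25.37 pos [ 0.5459 -0.0373  0.2632] f [ 0.12 -0.34 -4.15] gap 0.734 q [-0.52  0.19  0.58  1.86 -0.12  1.13  1.37]
M [[0.0, 0.298, 0.955], [0.0, 0.955, -0.298], [-1.0, 0.0, 0.0]] shift [ 0.0032 -0.0009 -0.0002]
[ 0.002 -0.001 -0.001  0.001 -0.001  0.    -0.001]
```

View pics/s2.png

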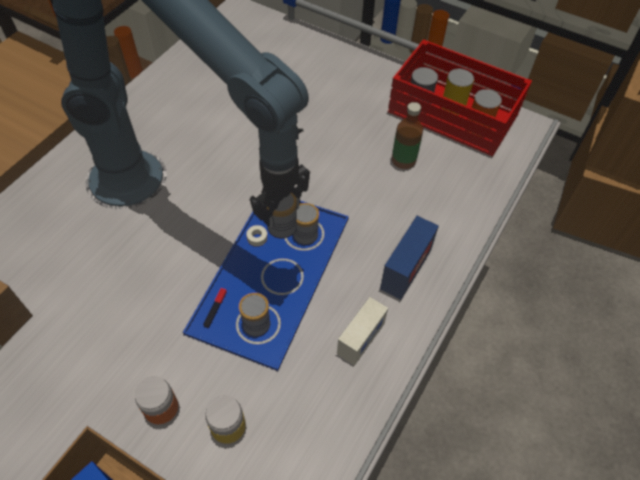

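The middle tin is held upright at (285,215), with the other two standing in their rings at (306,225) and (254,315). The other goods haven't moved.

```bash
python3 -c "
from station import close_job
print(close_job())"
```

```text
the job is handed in; nothing more can be done
None
```

I hefted the three tins from left to right, lifting each about 8 cm over its own ring and setting it back upright. The middle tin is the heaviest, and I handed the job in while holding it up.

| Tin | Average vertical force while held (N) | Verdict |
|---|---|---|
| Left | about −2.4 | light |
| Middle | about −4.3 (−4.5 at the final hold) | heaviest |
| Right | about −1.6 | light |

- **Final hold:** the tool centre is at z = 0.263 m, so the tin's underside is about 0.208 m up, roughly 0.20 m above the tray floor. The grip is steady (opening 0.74) and joint speeds are close to zero. The job ended at about 25.4 s of the 72 s allowed.
- **Last picture:** the left and right tins stand upright in their rings, and the other goods look untouched.
- **Disagreements:** single force readings scatter by about 1 N, so I averaged several and they separate the tins clearly. The first lift measured 7.8 cm rather than 8 cm. The right tin was pressed onto the tray with about 9 N just before release; it stayed upright.

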